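# Two-key reset of a bench meter

## Task

With the fingertips, push the sliding hood on the meter's deck all the way to the robot's left, to its stop, so that the keys under it are free. Then press the two round keys down fully at the same moment, one fingertip on each, keep both down for at least three seconds without a break, and let go. Do not press the small square key between them, leave the hood open, and leave all the glassware and other things where they stand.

Things in the scene. Friction and masses are not known exactly. Their poses are not given: they have to be found in the camera images.
- console: bench meter, a white box fixed to the bench, 240 mm deep (its x), 340 mm wide (its y); its flat top (the deck) is 70 mm above the bench. Origin: centre of the underside; x points away from the robot's side, y left along the row of keys, z up. Place and yaw differ from run to run. The midpoint of the round keys is at x -0.030, y -0.060 m
- key_left_top (a point): centre of the top of the left round key (moves with the key): 26 mm diameter, flat, white, its top 14 mm above the deck when up; goes down 8 mm against a spring (1 N to start, 3 N at the bottom, then a hard stop). The round keys are 66 mm apart, centre to centre, along the meter's y; a finger opening of 50 to 60 mm puts one fingertip on each
- key_right_top (a point): centre of the top of the right round key, the same as the left one
- key_left (a joint): travel of the left round key: 0 up, 0.008 m fully down
- key_right (a joint): travel of the right round key: 0 up, 0.008 m fully down
- erase_key (a joint): travel of the small square key, 13 mm wide, midway between the round keys and equally high (14 mm above the deck): 0 up, 0.008 m down. Not to be pressed
- hood (a joint): slide of the hood: 0 centred over the three keys, 0.120 m fully open at its stop, along the meter's +y (left). Starts nearly shut (0 to 0.022). A 104 mm square box, grey walls, clear top, 40 mm high above the deck, so 26 mm higher than the keys. Slides with about 1.5 N friction plus 6 N per m/s, stays where left, cannot be lifted. Push its right-hand wall, above the level of the keys
- hood_face (a point): middle of the top edge of the hood's right-hand wall (outer face, which looks to the meter's -y), moves with the hood. The face is 104 mm long along the meter's x and upright
- vial_mid (a point): small capped glass vial, 22 mm wide, 45 mm tall, standing on the meter's deck; point at mid-height. Not to be moved
- stopper_mid (a point): black rubber stopper, 28 mm wide, 24 mm tall, standing on the meter's deck; point at mid-height. Not to be moved
- flask_mid (a point): long-necked glass flask, bulb 80 mm wide, 185 mm tall, on the bench to the left of the meter; point at half its height. Not to be moved
- beaker_mid (a point): glass beaker, 68 mm wide, 80 mm tall, on the bench to the right of the meter; point at mid-height. Not to be moved
- reagent_mid (a point): amber bottle, 60 mm wide, 150 mm tall, on the bench to the right of the meter; point at mid-height. Not to be moved
- weighing_jar_mid (a point): small glass jar with white cap, 44 mm wide, 50 mm tall, on the bench on the far side of the meter; point at mid-height. Not to be moved
- spatula_mid (a point): steel spatula 160 mm long, lying on the bench to the left of the meter; point near its middle. Not to be moved

How it is judged:
By the outcome, as a careful person would: the job done as asked, in the order asked, and still so for the second after the job is handed in, with the robot touching nothing.
It also fails if it takes over 48 s, if anything falls off the work surface, if the arm or the gripper's body presses on something with over 40 N, if the wrist force passes 120 N, or if a joint passes its speed limit or range.

## Robot

A 6-joint arm with a two-finger parallel gripper is mounted at the origin on the work surface. World frame = base frame: x ahead of the robot, y to its left, z up, the work surface at z = 0. Lengths are in mm, angles in rad, forces in N, time in s.
With the tool pointing down it reaches from about 375 to 975 mm from the base axis. Payload 3.8 kg.
Tool frame: the origin (TCP) lies midway between the tips of the shut fingers; the grasp point (between the pads) lies 19 mm behind it; z points along the fingers, x is the direction in which the jaws open and shut, and the axes are right-handed (so a half turn about z gives the same grasp; the last joint's range is limited). The gripper opens to 85 mm and grips with 20 to 120 N. Pads are 22 mm wide; open, the fingers measure 114 mm over their backs; the gripper's body (76 mm by 85 mm) begins 54 mm behind the grasp point. The pads swing forward as they close: fully open they stand 13 mm farther back than shut.
Start: joints at [-1.175, 0.264, 1.604, -0, 1.274, -0.037], TCP at [283.099, -612.759, 231.28] pointing down, gripper open.
Joint ranges: [-2.63, 2.63], [-0.94, 2.18], [0.31, 2.57], [-1.31, 4.45], [0, 2.66], [-2.55, 2.55]. Speed limits (rad/s): [2.57, 2.57, 3.14, 3.14, 3.14, 3.14].

## Interface

Orientations are given as a unit quaternion [x, y, z, w].
In Python, from workcell import move_to, servo_line, move_joints, grip, sleep, solve_ik, grab_frame, MotionError, hand_in, read_clock, read_qpos, read_qvel, read_effort, read_position, read_orientation, read_force, read_moment, read_finger_gap gives the robot as it stands. The module is installed in compiled form; this text tells all that it offers. Calls block until the motion is done:
- move_to(position, orientation): joint-space move of the TCP to a pose.
- servo_line(position, feed=150, rot=None, until_force=None): straight line of the TCP; rot=None keeps the orientation; feed is the mean speed in mm/s. With until_force (N) it stops when the force on the tool has changed by that much, and returns True; else False.
- move_joints(angles): joint-space move.
- grip(opening, newtons=None): opening from 0.0 (shut) to 1.0 (fully open); newtons is the grip in N (None keeps the last); returns when the fingers have stopped.
- sleep(seconds).
- solve_ik(position, orientation): joint angles nearest the present ones, or None.
- grab_frame(name): name is "side" or "top"; returns a dict with "frame" (480x640x3 uint8, red, green, blue), "K" (3x3 intrinsics, pixels), "world_from_camera" (4x4, takes a point from camera to world coordinates). Camera axes: x right, y down, z forward; pixel columns grow to the right and rows downward; lengths in mm; the calibration is good to about 2 mm. A picture is of the moment at which its call begins. There is no depth.
A pose or a line that the arm cannot do raises MotionError and nothing moves.
- hand_in(): hands the job in, once; it reports no verdict.
Readings, each from a call of its own:
- read_clock(): time.
- read_qpos(): joint angles.
- read_qvel(): joint speeds.
- read_effort(): joint torques, N m.
- read_position(): TCP position.
- read_orientation(): TCP orientation.
- read_force(): force on the tool from outside, world axes, zero at the start.
- read_moment(): the same for the moment, N m.
- read_finger_gap(): opening from 0.0 (shut) to 1.0 (fully open).
Only numpy, scipy, OpenCV 4.12 (cv2) and the standard library are available. Lean on these libraries where they do the work, as an engineer would, in place of code of your own. Each camera call takes 0.05 s, during which the arm holds its last target.

## Working session

There is one attempt and no reset: what is moved stays moved. The work goes in short steps, each a Python script; the robot and the scene stay as the last script left them, time stands still between calls to the robot, and variables do not carry over. Pictures are saved under pics/ and viewed, and the job is handed in when it is done.

```bash
mkdir -p pics; ls; python3 - <<'E'
from workcell import *
import cv2,numpy as np
for n in("side","top"):
    f=grab_frame(n); cv2.imwrite(f"pics/{n}0.png",f["frame"][:,:,::-1])
    np.savez(f"{n}0.npz",**f)
    print(n,f["K"].tolist(),np.round(f["world_from_camera"],4).tolist())
print(read_clock(),read_orientation(),read_position(),read_force())
E
```

```text
pics
side [[440.380586768536, 0.0, 320.7919776140066], [0.0, 440.380586768536, 241.86213681152637], [0.0, 0.0, 1.0]] [[0.9096, -0.3318, 0.25, 410.5195], [-0.4154, -0.7223, 0.5529, -368.939], [-0.003, -0.6068, -0.7949, 668.1035], [0.0, 0.0, 0.0, 1.0]]
top [[471.01486018693134, 0.0, 325.0114423513579], [0.0, 471.01486018693134, 239.14391003954665], [0.0, 0.0, 1.0]] [[0.0251, -0.9948, 0.0986, 524.0806], [-0.9997, -0.0243, 0.0089, 37.7674], [-0.0064, -0.0988, -0.9951, 842.2715], [0.0, 0.0, 0.0, 1.0]]
0.1 [ 8.42423135e-01 -5.38815563e-01 -8.42385932e-04 -5.84089923e-04] [ 282.81020616 -612.15835494  230.08734553] [ 0.29748045 -0.71611147 -0.28423348]
```

View pics/top0.png

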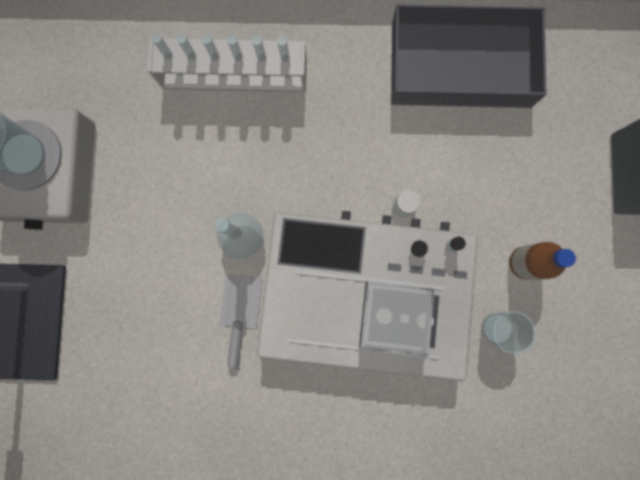

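View pics/side0.png

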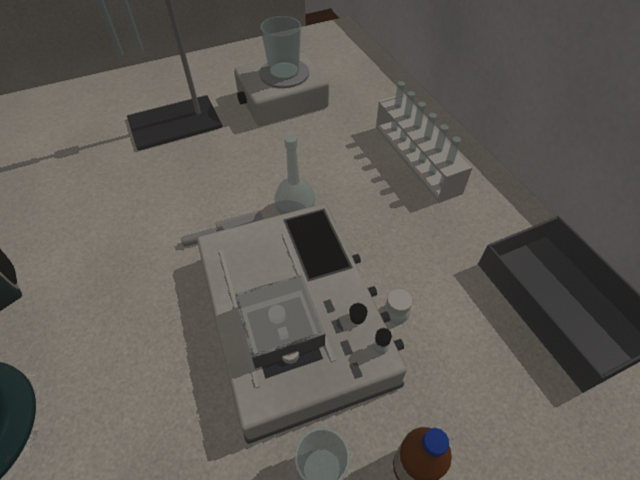

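```bash
python3 - <<'E'
import cv2
a=cv2.imread("pics/top0.png")[200:395,245:495]; cv2.imwrite("pics/top0z.png",cv2.resize(a,None,fx=3.2,fy=3.05,interpolation=cv2.INTER_CUBIC)[:600,:800])
a=cv2.imread("pics/side0.png")[200:445,180:425]; cv2.imwrite("pics/side0z.png",cv2.resize(a,(588,588),interpolation=cv2.INTER_CUBIC))
E
```

```text
(no output)
```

View pics/top0z.png

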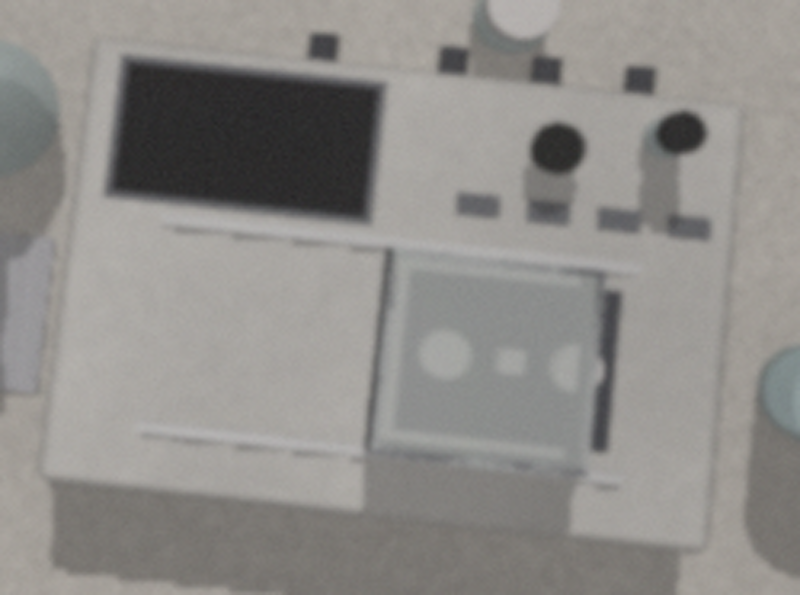

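View pics/side0z.png

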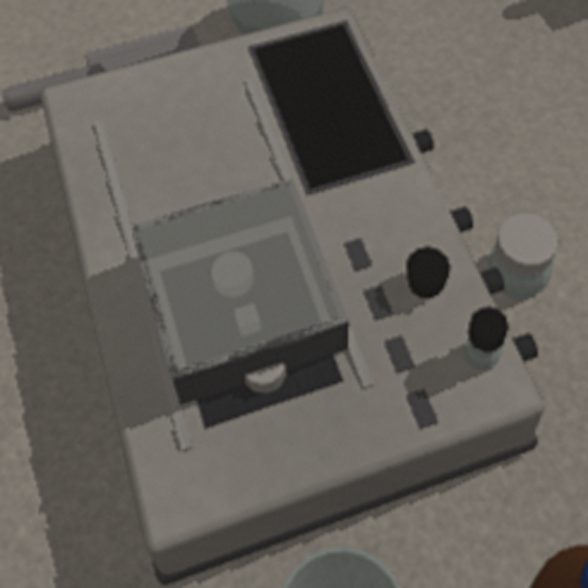

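```bash
cat > h.py <<'E'
import numpy as np
from scipy.optimize import least_squares
C={}
for n in("side","top"):
    d=np.load(f"{n}0.npz"); C[n]=(d["K"],d["world_from_camera"])
def proj(n,p):
    K,T=C[n]; q=(np.atleast_2d(p)-T[:3,3])@T[:3,:3]; u=q@K.T; return u[:,:2]/u[:,2:]
def ray(n,uv,z):
    K,T=C[n]; d=T[:3,:3]@np.linalg.solve(K,[uv[0],uv[1],1]); o=T[:3,3]; return o+d*(z-o[2])/d[2]
def tri(a,b):
    r=least_squares(lambda p:np.r_[proj("side",p)[0]-a,proj("top",p)[0]-b],[550,-50,100]); return r.x,np.abs(r.fun).max()
def c2w(P,pose):
    x,y,t=pose; c,s=np.cos(t),np.sin(t); P=np.atleast_2d(P)
    return np.c_[x+c*P[:,0]-s*P[:,1],y+s*P[:,0]+c*P[:,1],P[:,2]]
E
python3 - <<'E'
from h import *
Z=lambda u,v:(u/3.2+245,v/3.05+200)
S=lambda u,v:(u/2.4+180,v/2.4+200)
ob=[("top",Z(98,42),(120,170,70)),("top",Z(740,105),(120,-170,70)),("top",Z(705,548),(-120,-170,70)),("top",Z(45,480),(-120,170,70)),
("side",S(347,15),(120,170,70)),("side",S(45,92),(-120,170,70)),("side",S(154,550),(-120,-170,70)),("side",S(543,407),(120,-170,70)),
("top",Z(445,355),(-30,-27,84)),("top",Z(511,362),(-30,-60,84)),("side",S(232,273),(-30,-27,84)),("side",S(247,320),(-30,-60,84)),
]
hd=[("top",Z(605,275),(22,-112,110)),("top",Z(585,470),(-82,-112,110)),("side",S(175,375),(-82,-112,110)),("side",S(349,323),(22,-112,110))]
def f(v):
    r=[]
    for n,uv,P in ob: r.append(proj(n,c2w(P,v[:3]))[0]-uv)
    for n,uv,P in hd: r.append(proj(n,c2w(np.add(P,(0,v[3],0)),v[:3]))[0]-uv)
    return np.ravel(r)
s=least_squares(f,[520,-40,-.1,10],loss="soft_l1",x_scale=[1,1,.01,1])
print(s.x,np.degrees(s.x[2])); print(np.round(f(s.x).reshape(-1,2),1).tolist())
np.save("pose.npy",s.x)
# separately per camera
for cam in("top","side"):
    m=np.repeat([o[0]==cam for o in ob+hd],2)
    print(cam,least_squares(lambda v:f(v)[m],s.x,x_scale=[1,1,.01,1]).x)
# tall things: vial, stopper, flask, etc
for nm,a,b in [("blackA",S(428,270),Z(557,148)),("blackB",S(489,328),Z(681,132)),("flasktop",(291,141),(224,227)),("reagent",(437,441),(565,258)),("beakertop",(322,452),(497,328))]:
    print(nm,tri(a,b))
E
```

```text
[ 5.11663441e+02 -2.98302129e+01 -8.09081960e-02  1.72654503e+01] -4.6356981563553985
[[-1.3, -2.5], [3.0, -1.8], [2.9, 1.5], [-2.1, 0.7], [0.5, -5.3], [-4.1, -2.2], [-2.7, 2.4], [3.0, 0.1], [1.2, -0.9], [1.2, -1.0], [-0.3, -1.8], [-0.1, -2.3], [0.1, -2.8], [0.6, 1.6], [-1.4, 0.9], [-0.5, -2.1]]
top [ 5.10705989e+02 -2.85231963e+01 -8.03904095e-02  1.65136965e+01]
side [ 5.12335598e+02 -3.13817307e+01 -8.44309477e-02  1.74965071e+01]
blackA (array([ 588.35962344, -107.20428438,   86.98129045]), np.float64(0.5295784310687566))
blackB (array([ 596.59522637, -163.92005213,  107.13963503]), np.float64(0.6750180610617633))
flasktop (array([605.02238968, 186.86512251, 180.3215041 ]), np.float64(1.3222535403692177))
reagent (array([ 575.57684004, -311.65891614,  145.29385054]), np.float64(1.1510375152724919))
beakertop (array([ 463.51333055, -248.26733036,   39.00072204]), np.float64(1.5464013998380324))
```

```bash
cat >> h.py <<'E'
pose=np.load("pose.npy")[:3]
def qd(deg=None):
    th=-np.pi/2+pose[2]
    return np.array([np.cos(th/2),np.sin(th/2),0,0])
def W(x,y,z): return c2w((x,y,z),pose)[0]
E
python3 - <<'E'
from h import *
from workcell import *
import cv2
print(ray("top",(512,333),80), W(-30,-135,95), qd(), solve_ik(W(-30,-135,230),qd()))
t=read_clock()
grip(0.0,20)
move_to(W(-30,-135,230),qd())
print(read_clock()-t, read_position(),read_orientation(),read_force())
servo_line(W(-30,-135,97),feed=150)
print(read_clock(), read_position(),read_force())
for n in("side","top"):
    f=grab_frame(n); cv2.imwrite(f"pics/{n}1.png",f["frame"][:,:,::-1])
E
```

```text
[ 456.91230036 -256.57087084   80.        ] [ 470.85088597 -161.96399115   95.        ] [ 0.67793069 -0.73512582  0.          0.        ] [-3.81331128e-01 -7.41418641e-02  1.97474348e+00 -4.44089210e-16
  1.24099104e+00  1.27037340e+00]
2.5417 [ 471.00637843 -162.61308318  230.17631249] [-6.77763653e-01  7.35279776e-01 -2.84534397e-04 -2.99911529e-05] [ 0.11141797  0.17261346 -0.23505854]
3.675 [ 471.66449454 -162.42100232   97.87465062] [-0.41215803  0.11919372  0.093527  ]
```

View pics/side1.png

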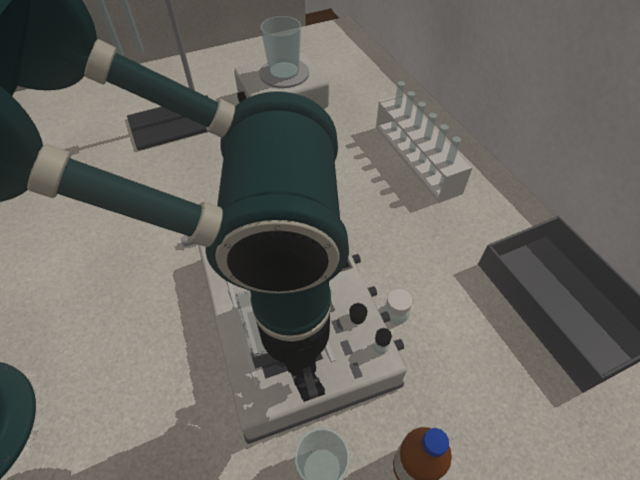

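View pics/top1.png

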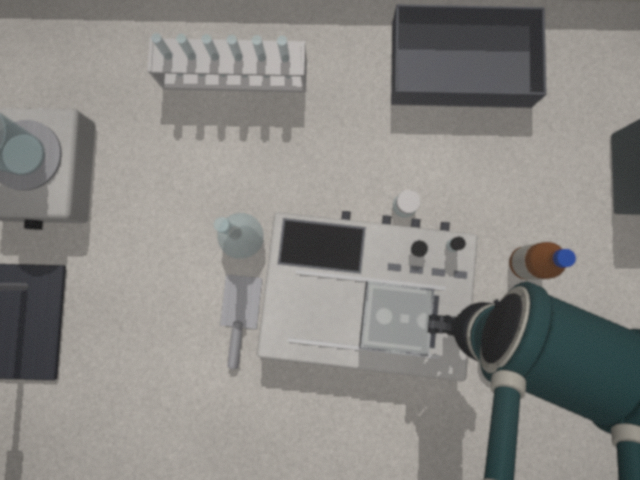

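```bash
python3 - <<'E'
from h import *
import cv2
p=[471.66,-162.4,97.9]
for n in("side","top"): print(n,proj(n,p), proj(n,W(-30,-95,110)))
a=cv2.imread("pics/top1.png")[270:380,370:500]; cv2.imwrite("pics/top1z.png",cv2.resize(a,None,fx=4.5,fy=4.5,interpolation=cv2.INTER_CUBIC))
a=cv2.imread("pics/side1.png")[310:440,230:380]; cv2.imwrite("pics/side1z.png",cv2.resize(a,None,fx=4,fy=4,interpolation=cv2.INTER_CUBIC))
E
```

```text
side [[299.24759743 375.27183459]] [[288.95744932 344.77027924]]
top [[455.68938431 322.96217231]] [[431.47498311 321.29897556]]
```

View pics/top1z.png

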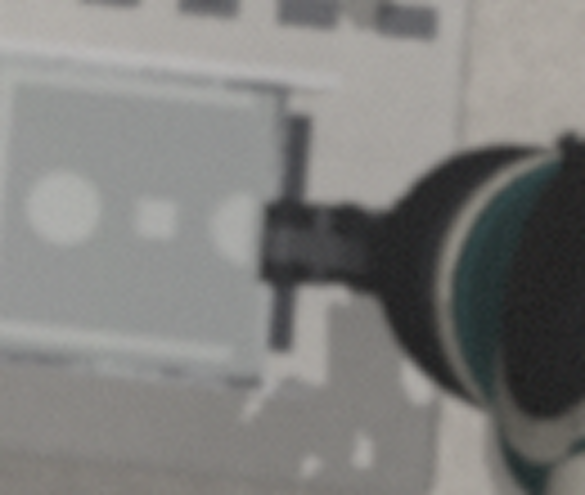

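View pics/side1z.png

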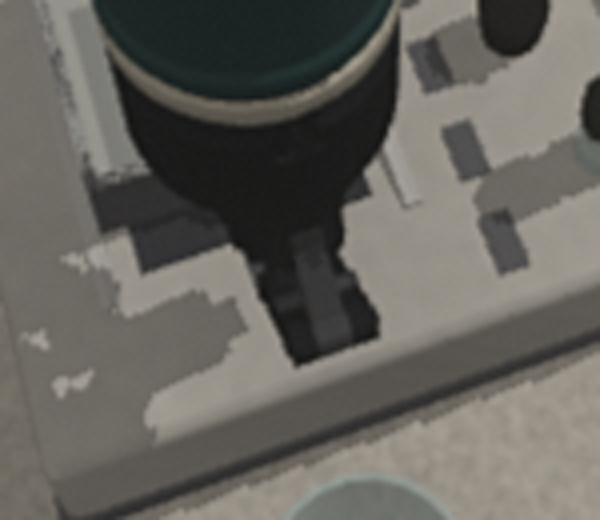

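```bash
python3 - <<'E'
from h import *
from workcell import *
print(read_finger_gap(),read_clock(),read_position(),read_force())
print(ray("top",(428.5,324),100),ray("side",(315,397),100),ray("top",(428.5,324),140))
print(ray("top",(434,305),110))
E
```

```text
0.0012908416607948009 3.775 [ 471.95213091 -162.42547717   98.32880708] [-1.29015433 -0.00455784  0.14285756]
[ 469.13655772 -119.67533819  100.        ] [ 478.72481542 -197.73410152  100.        ] [ 472.09741868 -111.19096346  140.        ]
[ 498.96231594 -125.90442468  110.        ]
```

```bash
python3 - <<'E'
from h import *
from workcell import *
import cv2
def pics(k):
    o=[]
    for n,c in(("side",(200,300)),("top",(350,200))):
        f=grab_frame(n); im=f["frame"][:,:,::-1].copy()
        u=proj(n,read_position())[0]; print(n,u)
        cv2.circle(im,tuple(int(v) for v in u),2,(0,0,255),-1)
        cv2.imwrite(f"pics/{n}{k}.png",im); x,y=c
        o.append(cv2.resize(im[y:y+180,x:x+180],(400,400),interpolation=cv2.INTER_CUBIC))
    cv2.imwrite(f"pics/pair{k}.png",cv2.hconcat(o))
pics(2); print(read_finger_gap())
grip(0.6); print(read_finger_gap(),read_clock()); pics(3)
grip(0.0); print(read_finger_gap(),read_clock()); pics(4); print(read_force(),read_position())
E
```

```text
side [299.39359742 375.07285156]
top [455.68005987 322.92431669]
-0.00018169310039364836
0.5992356067263601 4.4167
side [298.56720538 375.48792435]
top [455.23948405 323.44237489]
-0.0016066288283960435 5.0583
side [298.59461218 375.47642418]
top [455.25675483 323.43981718]
[-0.3933186   0.38577449 -0.72203328] [ 470.84338404 -161.96752938   96.99807022]
```

View pics/pair3.png

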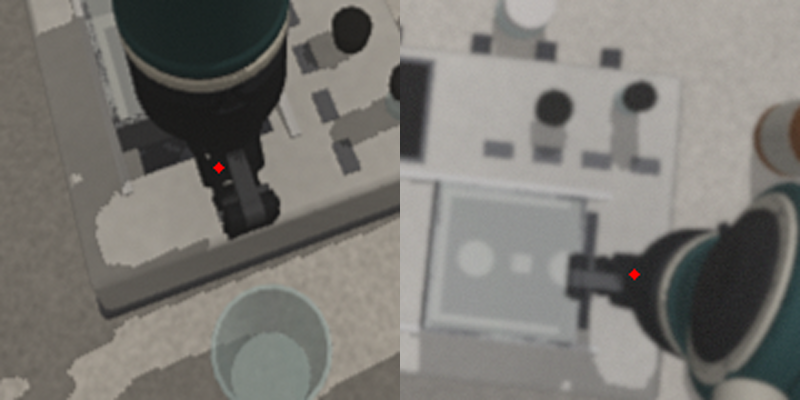

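View pics/pair4.png

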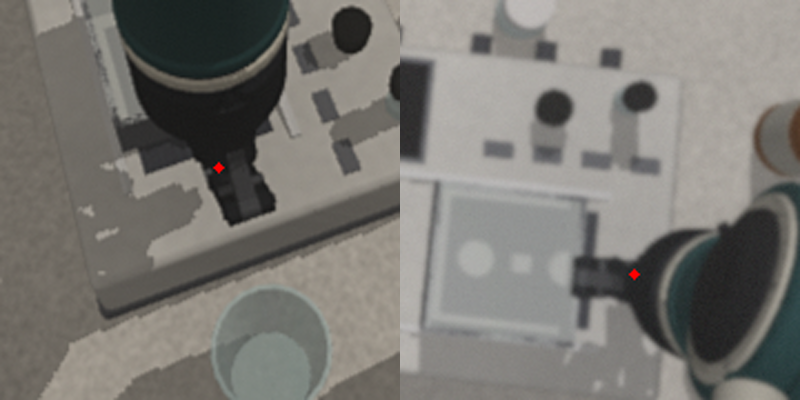

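```bash
cat >> h.py <<'E'
def qx():
    th=pose[2]
    return np.array([np.cos(th/2),np.sin(th/2),0,0])
def pics(k,cs=(200,300),ct=(350,200),s=180):
    from workcell import grab_frame,read_position
    import cv2
    o=[]
    for n,c in(("side",cs),("top",ct)):
        f=grab_frame(n); im=f["frame"][:,:,::-1].copy()
        cv2.imwrite(f"pics/{n}{k}.png",im); x,y=c
        o.append(cv2.resize(im[y:y+s,x:x+s],(400,400),interpolation=cv2.INTER_CUBIC))
    cv2.imwrite(f"pics/pair{k}.png",cv2.hconcat(o))
E
python3 - <<'E'
from h import *
from workcell import *
servo_line(W(-30,-140,130),feed=100)
servo_line(W(-30,-140,130.5),feed=1,rot=qx()) if False else move_to(W(-30,-140,130),qx())
print(read_clock(),read_position(),read_orientation())
servo_line(W(-30,-140,96),feed=100)
print(read_clock(),read_force())
hit=servo_line(W(-30,20,96),feed=50,until_force=8)
p=read_position(); l=p[:2]-pose[:2]; c,s=np.cos(pose[2]),np.sin(pose[2])
print(hit,read_clock(),p,"local",c*l[0]+s*l[1],-s*l[0]+c*l[1],read_force())
pics(5,(180,200),(250,200),250)
E
```

```text
7.0417 [ 470.15574988 -166.78811823  129.56399667] [ 9.99168009e-01 -4.07812922e-02 -3.94056527e-04 -1.43213702e-04]
7.5333 [-0.24228139 -0.06843423 -0.61639995]
True 9.9417 [481.69373705 -29.57722218  95.99109158] local -29.892111290763395 -2.1699869070229774 [ 0.16571985 -2.33140626  2.42562205]
```

View pics/pair5.png

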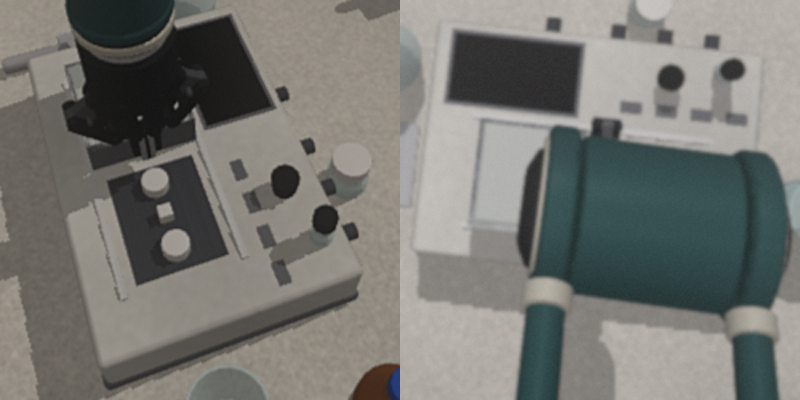

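```bash
python3 - <<'E'
from h import *
from workcell import *
def loc():
    l=read_position()[:2]-pose[:2]; c,s=np.cos(pose[2]),np.sin(pose[2]); return c*l[0]+s*l[1],-s*l[0]+c*l[1]
hit=servo_line(W(-30,10,96),feed=20,until_force=10)
print(hit,loc(),read_force(),read_clock())
servo_line(W(-30,-20,100),feed=100)
servo_line(W(-30,-110,170),feed=150)
move_to(W(-30,-200,250),qd()); 
print(read_clock(),read_force())
pics(6,(180,200),(250,200),250)
E
```

```text
True (np.float64(-30.100743261940387), np.float64(-2.2092612408894983)) [ 1.01520188 -0.8357033   1.04699439] 10.3333
12.8333 [-0.07121984 -0.67882309 -0.82244764]
```

View pics/pair6.png

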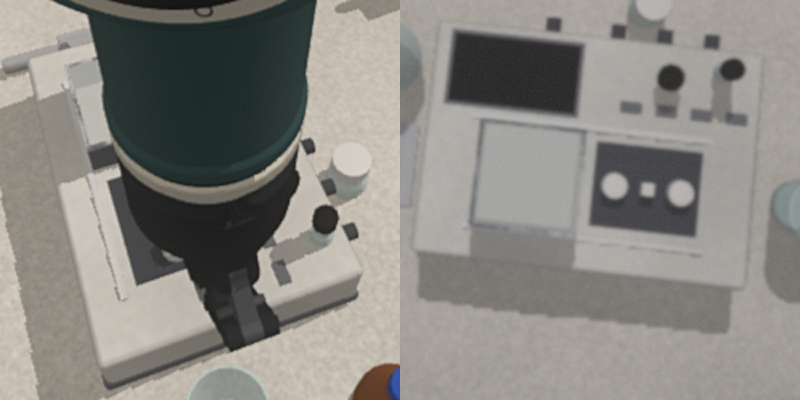

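```bash
python3 - <<'E'
from h import *
import cv2
def blobs(fn,roi):
    x,y,w,h=roi; g=cv2.cvtColor(cv2.imread(fn),cv2.COLOR_BGR2GRAY)[y:y+h,x:x+w]
    g=cv2.resize(g,None,fx=8,fy=8,interpolation=cv2.INTER_CUBIC); g=cv2.GaussianBlur(g,(0,0),4)
    t,b=cv2.threshold(g,0,255,cv2.THRESH_OTSU); 
    n,_,st,ce=cv2.connectedComponentsWithStats(b)
    o=[]
    for i in range(1,n):
        bx=st[i]
        if bx[0]>0 and bx[1]>0 and bx[0]+bx[2]<8*w and bx[1]+bx[3]<8*h: o.append((round(bx[4]/64,1),((ce[i]+.5)/8-.5+[x,y]).round(2).tolist(), [bx[0]/8+x,bx[1]/8+y,bx[2]/8,bx[3]/8]))
    return o
# top pair scale 400/250=1.6 ; 
for b in blobs("pics/top6.png",(376,293,58,48)): print("top",b, ray("top",b[1],84))
for b in blobs("pics/side5.png",(258,297,55,75)): print("side",b, ray("side",b[1],84))
print(W(-30,-27,84),W(-30,-93,84))
E
```

```text
top (np.float64(73.1), [404.49, 317.94], [np.float64(400.375), np.float64(313.875), np.float64(9.25), np.float64(9.125)]) [476.48985459 -84.93350803  84.        ]
side (np.float64(80.5), [282.64, 331.15], [np.float64(277.875), np.float64(326.375), np.float64(10.625), np.float64(10.625)]) [476.63558083 -87.28673453  84.        ]
side (np.float64(266.1), [289.53, 351.73], [np.float64(280.75), np.float64(343.0), np.float64(18.25), np.float64(18.25)]) [ 473.86239338 -120.59633336   84.        ]
[479.5794408  -54.31728971  84.        ] [ 474.24532396 -120.10138504   84.        ]
```

```bash
python3 - <<'E'
from h import *
from workcell import *
grip(0.65,40)
move_to(W(-30,-59.5,170),qd())
servo_line(W(-30,-59.5,98),feed=80)
print(read_clock(),read_finger_gap(),read_position(),read_force())
pics(7,(220,250),(340,260),130)
E
```

```text
15.2417 0.6531180499532079 [477.55670637 -86.82802735  98.57381655] [0.39079251 0.37165109 0.08779711]
```

View pics/pair7.png

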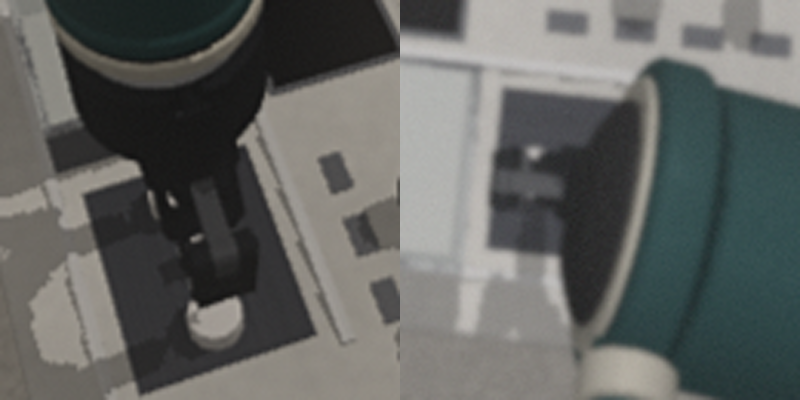

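```bash
python3 - <<'E'
from h import *
from workcell import *
hit=servo_line(W(-30,-59.5,58),feed=8,until_force=12)
z=read_position()[2]; print(hit,read_clock(),z,read_force())
zt=z
while read_force()[2]<12 and zt>z-4:
    zt-=0.5
    servo_line(W(-30,-59.5,zt),feed=8)
    print(round(zt,1),read_position()[2].round(2),np.round(read_force(),1),np.round(read_moment(),2),read_clock())
pics(8,(220,250),(340,260),130)
E
```

```text
True 18.4 72.0571129570645 [-0.91896511 -0.05411674  6.00226819]
71.6 71.91 [-2.4  0.7  6.4] [0.11 0.44 0.08] 18.65
71.1 71.87 [-4.6  1.5 10.3] [0.15 0.73 0.02] 18.9
70.6 71.82 [-6.9  0.9 12.6] [ 0.24  0.9  -0.07] 19.15
```

View pics/pair8.png

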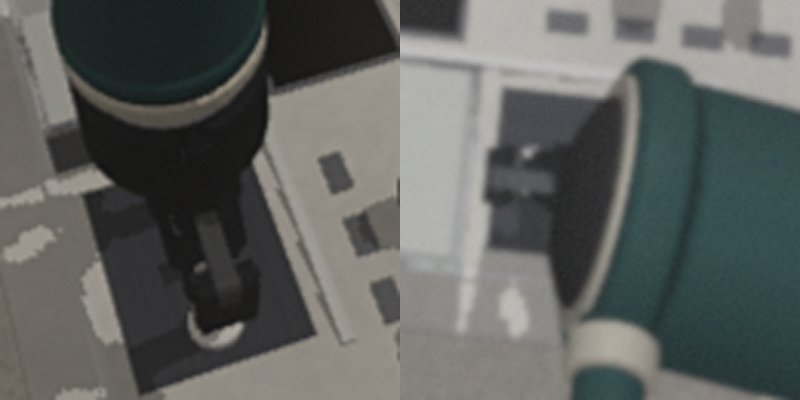

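```bash
python3 - <<'E'
from h import *
from workcell import *
zt=70.6;dx=0
for i in range(3):
    zt-=0.5; dx-=0.5
    servo_line(W(-30+dx,-59.5,zt),feed=8)
    F=np.mean([read_force() for _ in range(8)],0);M=np.mean([read_moment() for _ in range(8)],0)
    print(round(zt,1),read_position().round(2),F.round(1),M.round(3),read_clock())
    if F[2]>20: break
for i in range(4):
    sleep(1.0); print(read_clock(),read_position().round(2),read_force().round(1),read_moment().round(3),read_finger_gap())
E
```

```text
70.1 [477.04 -86.75  71.8 ] [-4.7  1.5 14.8] [ 0.278  0.936 -0.017] 19.5
69.6 [477.04 -86.75  71.76] [-6.1  1.7 17. ] [ 0.296  0.942 -0.002] 19.75
69.1 [477.1  -86.75  71.77] [-5.2  2.5 18.4] [0.364 0.896 0.116] 20.0
21.0 [477.1  -86.77  71.77] [-5.2  2.  18.5] [ 0.354  0.874 -0.011] 0.6497213440037796
22.0 [477.07 -86.74  71.77] [-5.6  2.5 18.2] [ 0.351  0.897 -0.012] 0.6481705089358817
23.0 [477.06 -86.77  71.76] [-5.8  2.  18.6] [ 0.303  0.861 -0.003] 0.649836685765791
24.0 [477.05 -86.77  71.74] [-5.6  1.7 17.9] [0.433 0.907 0.004] 0.6516877337907842
```

```bash
python3 - <<'E'
from h import *
from workcell import *
servo_line(W(-30,-59.5,110),feed=40)
print(read_clock(),read_force().round(1))
servo_line(W(-30,-59.5,230),feed=150)
move_to(np.array([330,-450,260]),qd())
print(read_clock(),read_force().round(1))
pics(9,(180,200),(250,200),250)
E
```

```text
25.175 [ 0.8 -0.2  0.9]
27.5833 [ 0.1 -0.4 -0. ]
```

View pics/pair9.png

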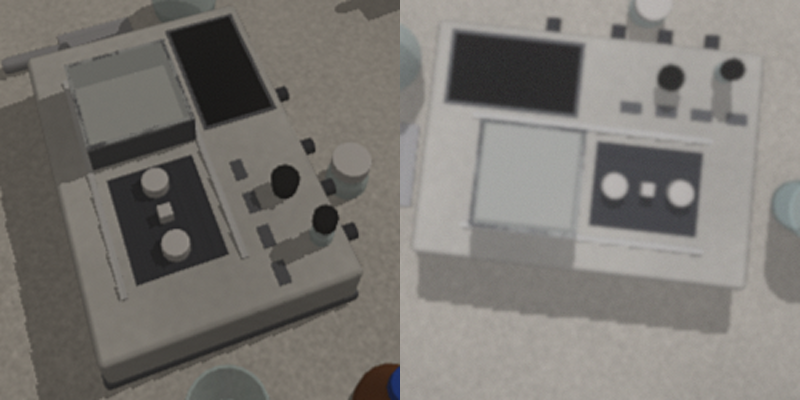

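```bash
python3 - <<'E'
import cv2,numpy as np
a=cv2.imread("pics/top0.png");b=cv2.imread("pics/top9.png")
cv2.imwrite("pics/d9.png",cv2.vconcat([cv2.resize(cv2.hconcat([a,b]),(800,300)),cv2.resize(cv2.hconcat([np.clip(cv2.absdiff(a,b)*3,0,255),cv2.imread("pics/side9.png")]),(800,300))]))
E
```

```text
(no output)
```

View pics/d9.png

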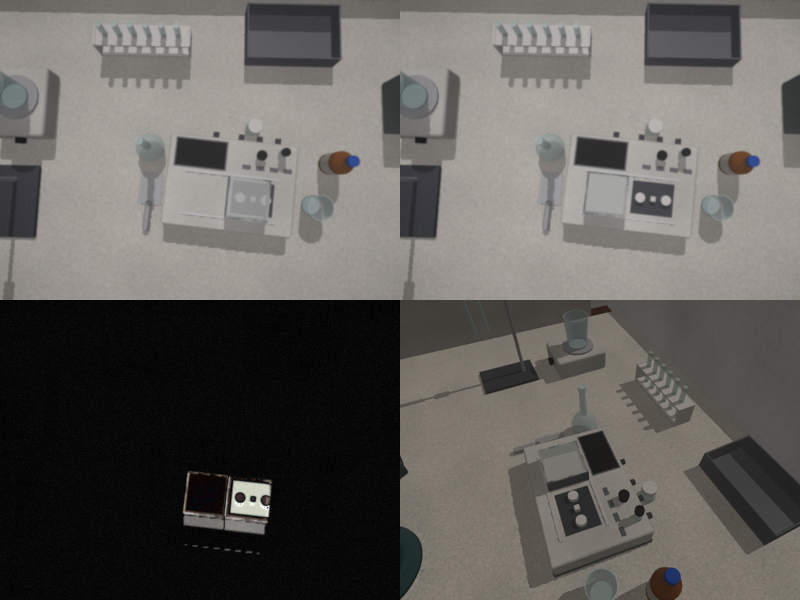

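```bash
python3 - <<'E'
from workcell import *
hand_in(); print(read_clock())
E
```

```text
the job is handed in; nothing more can be done
the job is handed in; nothing more can be done
```

The hood is open at its stop, and both round keys were pressed down together, held and let go. I handed the job in at about 27.6 s, with the arm clear of everything.

- **Hood:** I pushed its right-hand wall with the shut fingertips. A second, gentler push stopped at the same place, to within 0.1 mm. The fingertip was then where the fully open hood face should be, to about 1 mm.
- **Keys:** With the fingers 55 mm apart, I pressed until the tool stopped hard at z of about 71.8 mm. The force settled at about 18 N, and the moment readings suggest it was shared about equally between the two keys. I held this from about 18.9 s to 24.0 s, then lifted straight up, and the force returned to about zero.
- **Final pictures:** The keys are up and the hood is open. Comparing the top view before and after shows that only the hood (and its shadow) changed, so the glassware and other things have not moved.

**Not confirmed:** The arm hid the left key while it was pressed, so that it was fully down rests on the hard stop and the force balance, not on a picture. That the square key was not pressed rests on the finger spacing and positions.

**Disagreement:** The meter's corners fitted the calibration only to within 3 to 5 pixels, but the key positions agreed with the model to within about 2 mm.

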